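# Repack a row of inspected housings in lot order

### The arm

A 6-joint arm with a two-finger parallel gripper is mounted at the origin on the work surface. World frame = base frame: x ahead of the robot, y to its left, z up, the work surface at z = 0. Lengths are in m, angles in degrees, forces in N, time in s.
With the tool pointing down it reaches from about 0.375 to 0.925 m from the base axis. Payload 5.7 kg.
Tool frame: the origin (TCP) lies between the finger pads; the fingertips stand 17 mm ahead of it and the grasp point (between the pads) lies 2 mm behind it (arm.tips_ahead is the distance from the TCP to the fingertips, in m); z points along the fingers, y is the line along which they close (so a half turn about z gives the same grasp; the last joint's range is limited). The gripper opens to 85 mm and grips with 20 to 120 N. Pads are 22 mm wide; open, the fingers measure 114 mm over their backs; the gripper's body (76 mm by 85 mm) begins 54 mm behind the grasp point. The pads swing forward as they close: fully open they stand 13 mm farther back than shut.
Start: joints at [63.936, 20.558, 86.54, -0, 72.909, -6.595], TCP at [0.2, 0.566, 0.248] pointing down, gripper open.
Joint ranges: [-170.27, 170.27], [-57.76, 135], [12.27, 136.19], [-55.21, 235.2], [11.17, 155.16], [-170.74, 170.74]. Speed limits (degrees/s): [136.94, 136.94, 180, 180, 180, 180].

### API

Orientations are given as a 3x3 rotation matrix whose columns are the frame's x, y, z axes.
In Python, from plant import arm gives the robot as it stands.
- The arm moves only by the shell command python3 -m inch 'ROWS' [OPENING]. ROWS is JSON, a list of rows, each an object of numbers: "tx", "ty", "tz": the shift along the tool's x, y, z in m; "rx", "ry", "rz": the turn, a rotation vector about the tool's x, y, z in rad. A call has 1 to 5 rows; each row shifts and turns the commanded pose from where the row before left it, along the tool's axes as they then stand; what a row does not reach is not made up. A row lasts 1/12 s, in which the tool goes at most 41.7 mm and 7.16 degrees, less where a joint would pass 70% of its speed; a pose out of reach is approached as far as the arm can. A call is refused whole if a number of a shift passes 0.0417 or a number of a turn 0.125, either way. A call with a gripper value outside its range is refused whole. OPENING is the finger opening in m, from 0 to 0.0854, set as the call begins (- or left out, the last holds). The fingers move at their own pace and stop on an object; the grip force is fixed at half the most. Time passes only in rows, so rows that do not move let the fingers close. It gives the time, the measured TCP pose, the force, the opening and the grip force at its end, in the units of the state.
- arm.state(): the state, without advancing time (a new reading comes with each control period).
- arm.camera(name): name is "side" or "top"; returns the picture (420x560x3 uint8, red, green, blue); there is no depth.
- arm.get_calibration(name): a dict with "fx", "fy", "cx", "cy" (pixels), "T" (4x4, takes a point from camera to world coordinates). Camera axes: x right, y down, z forward; pixel columns grow to the right and rows downward; lengths in m; the calibration is good to about 2 mm. A picture is of the moment at which its call begins. get_calibration takes no time and is no camera call.
- arm.job_done(): hands the job in; it is judged then, once.
Trained networks look in the newest picture that a camera, given by its name, has taken for a name from the list of things; names that differ only in an ending like _2 or _b are one class to them, and where a whole thing is asked for, a point or a joint stands for the part that bears it (a point fixed in the world has none). Each returns a list of dicts, best first, with "p" (0 to 1); they miss things now and then, are a little off and sometimes report something else, mostly with a low value. They report only what shows in the picture. A call takes as long as a camera call.
- arm.regions_of(camera, name): "region" (420x560 bool, what is visible of it) and "bbox" ([centre column, centre row, width, height] in pixels, round what is visible of it).
The state is a dict: "clock": time; "joints": joint angles; "joint_velocities": joint speeds; "tau": joint torques, N m; "tcp_pos": TCP position; "eef_rot": TCP orientation; "force": force on the tool from outside, world axes, zero at the start; "wrist_torque": the same for the moment, N m; "width": finger opening in m; "grip_force": force on a finger pad.
Only numpy, scipy, OpenCV 4.12 (cv2) and the standard library are available. Lean on these libraries where they do the work, as an engineer would, in place of code of your own. Each camera call takes 0.05 s, during which the arm holds its last target. There are 200 camera calls.

### The job

Move the four black housings from their coloured cradles on the grey rack into the four pockets of the brown packing tray, one to a pocket, keeping their order as counted from the green block on each: the housing next to the rack's green block goes into the pocket next to the tray's green block, and so on down the row. Keep the housings upright throughout, leave each standing flat on the floor of its pocket, and leave the tape roll and the gauge where they lie.

Things in the scene. Friction and masses are not known exactly. Their poses are not given: they have to be found in the camera images.
- housing_red: loose upright black moulded housing with a red insert in its top; 40 (its x) x 44 (its y) x 56 mm tall, about 90 g; origin at the centre of its underside, z up. Pinch it from above across its plain sides facing +-y (flat over the lower 50 mm). Starts in the cradle of its own colour, within 4 mm of centre and 0.1 rad of its yaw.
- housing_yellow: loose upright black moulded housing with a yellow insert in its top; 40 (its x) x 44 (its y) x 56 mm tall, about 90 g; origin at the centre of its underside, z up. Pinch it from above across its plain sides facing +-y (flat over the lower 50 mm). Starts in the cradle of its own colour, within 4 mm of centre and 0.1 rad of its yaw.
- housing_blue: loose upright black moulded housing with a blue insert in its top; 40 (its x) x 44 (its y) x 56 mm tall, about 90 g; origin at the centre of its underside, z up. Pinch it from above across its plain sides facing +-y (flat over the lower 50 mm). Starts in the cradle of its own colour, within 4 mm of centre and 0.1 rad of its yaw.
- housing_white: loose upright black moulded housing with a white insert in its top; 40 (its x) x 44 (its y) x 56 mm tall, about 90 g; origin at the centre of its underside, z up. Pinch it from above across its plain sides facing +-y (flat over the lower 50 mm). Starts in the cradle of its own colour, within 4 mm of centre and 0.1 rad of its yaw.
- cradle_red: fixed red cradle on the rack, 62 x 62 mm; origin at the centre of its underside, 12 mm above the bench, axes as the rack's; floor 6 mm, 4 mm thick rim 12 mm above its origin
- cradle_yellow: fixed yellow cradle on the rack, 62 x 62 mm; origin at the centre of its underside, 12 mm above the bench, axes as the rack's; floor 6 mm, 4 mm thick rim 12 mm above its origin
- cradle_blue: fixed blue cradle on the rack, 62 x 62 mm; origin at the centre of its underside, 12 mm above the bench, axes as the rack's; floor 6 mm, 4 mm thick rim 12 mm above its origin
- cradle_white: fixed white cradle on the rack, 62 x 62 mm; origin at the centre of its underside, 12 mm above the bench, axes as the rack's; floor 6 mm, 4 mm thick rim 12 mm above its origin
- rack: fixed grey rack, 330 (its x) x 80 mm, 12 mm high, origin at the centre of its underside on the bench. The four cradles stand on it in a row, in any order, at x = -99, -33, 33, 99 mm, y = 0. Its green block (22 x 60 mm, top 48 mm above the bench) is always at its -x end, at x = -150 mm: the first cradle is the one at x = -99 mm.
- tray: fixed brown tray, 330 (its x) x 80 mm, origin at the centre of its underside on the bench; pocket centres at x = -99, -33, 33, 99 mm, y = 0; floors 12 mm above origin, 60 x 60 mm inside, between ribs reaching 22 mm above origin (8 mm thick at the sides, 6 mm between pockets). A block stands on each end, one green, one grey, 22 x 60 mm, tops 48 mm above the bench.
- start_block: the green block on one end of the tray, at x = -150 or +150 mm of the tray frame (either end); origin at the centre of its underside. The tray's first pocket is the one next to it. A like block in grey stands at the other end.
- tape: bystander, loose on the bench between rack and tray: open roll of brown tape lying flat, 72 mm across, 24 mm high; leave it where it lies
- gauge: bystander, loose on the bench between rack and tray: aluminium bar with a steel plug at each end, 114 x 20 x 20 mm; leave it where it lies

How it is judged:
By the outcome, as a careful person would: the job done as asked, in the order asked, and still so for the second after the job is handed in, with the robot touching nothing.
It also fails if it takes over 120 s, if anything falls off the work surface, if the arm or the gripper's body presses on something with over 40 N, if the wrist force passes 120 N, or if a joint passes its speed limit or range.

## Working session

There is one attempt and no reset: what is moved stays moved. The work goes in short steps, Python scripts to look and compute and a shell command to move; the robot and the scene stay as the last step left them, time stands still between calls to the robot, and variables do not carry over. Pictures are saved under pics/ and viewed, at most 14 in all, crops included, and the job is handed in when it is done.

```bash
mkdir -p pics; ls; python3 - <<'E'
from plant import arm
import cv2,numpy as np
for c in("top","side"):
    cv2.imwrite(f"pics/{c}0.png",arm.camera(c)[:,:,::-1])
    k=arm.get_calibration(c);print(c,k["fx"],k["fy"],k["cx"],k["cy"],np.round(k["T"],3).tolist())
s=arm.state();print(s)
for n in["housing_red","housing_yellow","housing_blue","housing_white","cradle_red","rack","tray","start_block","tape","gauge"]:
  arm.camera("top")
  for r in arm.regions_of("top",n)[:2]:print(n,round(r["p"],2),np.round(r["bbox"]))
E
```

```text
pics
top 536.7929267317057 536.7929267317057 274.80901050111345 209.24754474606772 [[-0.014, -0.987, 0.159, 0.341], [-1.0, 0.018, 0.025, -0.027], [-0.028, -0.159, -0.987, 1.067], [0.0, 0.0, 0.0, 1.0]]
side 414.79432790017694 414.79432790017694 277.57523871465827 204.73876360401596 [[0.822, -0.443, 0.358, 0.268], [-0.569, -0.629, 0.529, -0.402], [-0.009, -0.639, -0.769, 0.635], [0.0, 0.0, 0.0, 1.0]]
{'clock': 0.1, 'joints': array([ 6.39369598e+01,  2.05945235e+01,  8.65919186e+01, -7.85516601e-04,
        7.29089566e+01, -6.59433214e+00]), 'joint_velocities': array([ 0.01370107, -0.00942898, -0.14877012,  0.07488092, -0.12174404,
       -0.04568476]), 'tau': array([ 1.99274793e-03, -5.28651130e+01, -2.79351854e+01,  9.92499326e-05,
        4.99856280e-03, -7.10149507e-06]), 'tcp_pos': array([0.19972709, 0.56516874, 0.24753595]), 'eef_rot': array([[-9.42824941e-01,  3.33287584e-01, -7.19770740e-04],
       [ 3.33288313e-01,  9.42823762e-01, -1.50146311e-03],
       [ 1.78197945e-04, -1.65550804e-03, -9.99998614e-01]]), 'force': array([ 0.29504232, -1.53765548,  0.79578288]), 'wrist_torque': array([-0.05001886, -0.04633929,  0.00466846]), 'grip_force': 0.0, 'width': 0.08530659394175609}
housing_red 0.58 [154. 148.  32.  32.]
housing_red 0.31 [158. 151.  34.  37.]
housing_yellow 0.97 [173. 245.  29.  28.]
housing_blue 0.93 [159. 176.  33.  33.]
housing_white 0.88 [166. 211.  30.  26.]
cradle_red 0.86 [158. 150.  34.  38.]
rack 0.75 [165. 201.  68. 166.]
rack 0.65 [173. 244.  29.  32.]
tray 0.88 [395. 192.  53. 164.]
start_block 0.82 [406. 263.  36.  17.]
tape 0.85 [276. 163.  35.  34.]
gauge 0.73 [168. 200.  71. 168.]
gauge 0.72 [280. 228.  14.  56.]
```

View pics/top0.png

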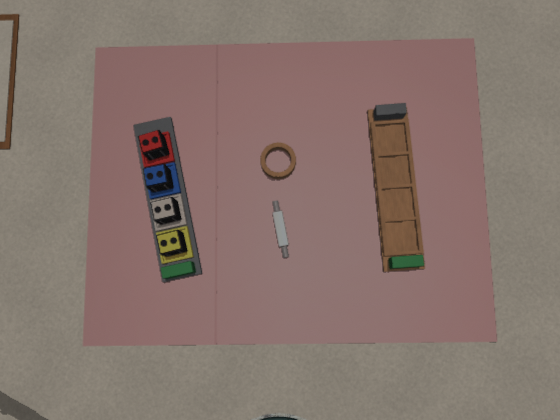

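View pics/side0.png

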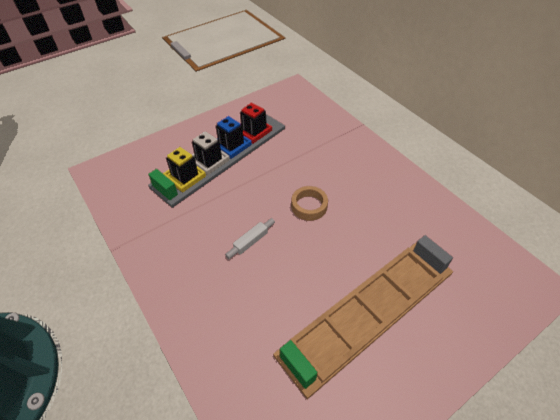

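The side and top views agree. The rack is on the left and its green block is at the near end (top px 178,270). From that block the order is yellow, white, blue, red. The tray is on the right, with its green block also at the near end (406,263). The tape (278,160) and gauge (280,228) lie between them.

```bash
cat > loc.py <<'E'
from plant import arm
import cv2,numpy as np
from scipy.optimize import minimize
def proj(c,P):
    k=arm.get_calibration(c);T=np.linalg.inv(k["T"]);q=P@T[:3,:3].T+T[:3,3]
    return np.c_[k["fx"]*q[:,0]/q[:,2]+k["cx"],k["fy"]*q[:,1]/q[:,2]+k["cy"]]
def box(p,lx,ly,z0,z1,ox=0,oy=0):
    c,s=np.cos(p[2]),np.sin(p[2]);B=np.array([[a*lx/2+ox,b*ly/2+oy,z] for a in(-1,1) for b in(-1,1) for z in(z0,z1)])
    B[:,:2]=B[:,:2]@np.array([[c,s],[-s,c]])+p[:2];return B
def mask(c,boxes):
    m=np.zeros((420*4,560*4),np.uint8)
    for B in boxes:
        h=cv2.convexHull(np.float32(proj(c,B)*4+1.5)).astype(np.int32);cv2.fillConvexPoly(m,h,255)
    return cv2.resize(m,(560,420),interpolation=cv2.INTER_AREA)/255.
def region(c,name):
    arm.camera(c);return [(r["p"],r["region"],r["bbox"]) for r in arm.regions_of(c,name)]
def fit(regs,boxes,p0,fy=False):
    S=np.array([.01,.01,.05])
    def f(u):
        p=np.array(p0)+u*S
        if fy:p[2]=p0[2]
        return np.mean([1-np.minimum(m:=mask(c,boxes(p)),R).sum()/np.maximum(m,R).sum() for c,R in regs.items()])
    r=minimize(f,[0,0,0],method="Nelder-Mead",options=dict(initial_simplex=[[0,0,0],[1,0,0],[0,1,0],[0,0,1]],xatol=.01,fatol=1e-4))
    return np.array(p0)+r.x*S*(1,1,not fy),r.fun
def ray(c,uv,z):
    k=arm.get_calibration(c);T=k["T"];d=T[:3,:3]@[(uv[0]-k["cx"])/k["fx"],(uv[1]-k["cy"])/k["fy"],1]
    return T[:3,3]+d*(z-T[2,3])/d[2]
E
cat > a.py <<'E'
from loc import *
tb=lambda p:[box(p,330,80,0,22)*1 if 0 else box(p,.33,.08,0,.022),box(p,.022,.06,0,.048,-.15),box(p,.022,.06,0,.048,.15)]
g=ray("top",(406,262),.048)[:2];e=ray("top",(390,111),.048)[:2];d=e-g
p0=[*(g+e)/2,np.arctan2(d[1],d[0])];print("tray0",p0)
for cs in(["top"],["side"],["top","side"]):
    R={c:region(c,"tray")[0][1] for c in cs};print("tray",cs,fit(R,tb,p0))
yaw=None
h0={}
for n,uv in dict(yellow=(172,242),white=(166,210),blue=(158,176),red=(153,144)).items():h0[n]=ray("top",uv,.074)[:2]
d=h0["red"]-h0["yellow"];yaw=np.arctan2(d[1],d[0]);print("rack yaw0",yaw)
img=arm.camera("top")[:,:,::-1].copy()
for n in h0:
    for cs in(["top"],["side"],["top","side"]):
        R={}
        for c in cs:
            L=region(c,"housing_"+n);
            if L:R[c]=L[0][1];pp=L[0][0]
        if not R:print(n,cs,"none");continue
        p,f=fit(R,lambda p:[box(p,.04,.044,.018,.074)],[*h0[n],yaw]);print(n,cs,round(pp,2),np.round(p,4),round(f,3))
    q=proj("top",box(p,.04,.044,.018,.074));cv2.polylines(img,[cv2.convexHull(np.float32(q)).astype(int)],1,(0,255,0))
L=region("top","rack");print(L[0][2])
g=ray("top",(178,270),.048);print("rack green",g)
big=cv2.resize(img[95:295,110:240],None,fx=3,fy=3,interpolation=cv2.INTER_CUBIC)
cv2.imwrite("pics/h1.png",big)
E
python3 a.py
```

```text
tray0 [np.float64(0.5490136699035125), np.float64(-0.23826621829258093), np.float64(0.053288061883808344)]
tray ['top'] (array([ 0.54976007, -0.23974808,  0.06214507]), np.float64(0.15230948913750608))
tray ['side'] (array([ 0.55287455, -0.2391513 ,  0.05818449]), np.float64(0.1806746601057282))Traceback (most recent call last):
  File "a.py", line 6, in <module>
    R={c:region(c,"tray")[0][1] for c in cs};print("tray",cs,fit(R,tb,p0))
         ~~~~~~~~~~~~~~~~^^^
IndexError: list index out of range
```

```bash
python3 - <<'E'
s=open("loc.py").read()
s=s.replace('''    arm.camera(c);return [''','''    for _ in range(4):
        arm.camera(c);L=arm.regions_of(c,name)
        if L:break
    return [''').replace('for r in arm.regions_of(c,name)]','for r in L]')
open("loc.py","w").write(s)
a=open("a.py").read()
a=a.replace('img[95:295,110:240]','np.hstack([img[100:290,120:210],img[100:290,350:440]])')
a=a.replace('img=arm','T=fit(R,tb,p0)[0]\nimg=arm',1)
a=a.replace('L=region("top","rack")','''
for B in tb(T):cv2.polylines(img,[cv2.convexHull(np.float32(proj("top",B))).astype(int)],1,(0,255,0))
L=region("top","rack")''')
open("a.py","w").write(a)
E
python3 a.py
```

```text
tray0 [np.float64(0.5490136699035125), np.float64(-0.23826621829258093), np.float64(0.053288061883808344)]
tray ['top'] (array([ 0.55182466, -0.23716071,  0.06118345]), np.float64(0.9442518854606676))
tray ['side'] (array([ 0.55352935, -0.23903581,  0.0567649 ]), np.float64(0.21430311728128804))
tray ['top', 'side'] (array([ 0.55023422, -0.23940723,  0.05132882]), np.float64(0.18758396586691722))
rack yaw0 0.20757364702697575
yellow ['top'] 0.97 [0.4434 0.198  0.2144] 0.089
yellow ['side'] 0.85 [0.4432 0.1986 0.1954] 0.104
yellow ['top', 'side'] 0.72 [0.4437 0.1978 0.2309] 0.115
white ['top'] 0.64 [0.5073 0.2107 0.2352] 0.056
white ['side'] 0.8 [0.5066 0.2111 0.1521] 0.106
white ['top', 'side'] 0.97 [0.5067 0.211  0.1777] 0.085
blue ['top'] 0.77 [0.5704 0.2261 0.2178] 0.098
blue ['side'] 0.9 [0.5728 0.2308 0.1702] 0.157
blue ['top', 'side'] 0.96 [0.5712 0.2269 0.2166] 0.103
red ['top'] 0.8 [0.6379 0.2375 0.2456] 0.101
red ['side'] 0.91 [0.64   0.2412 0.126 ] 0.151
red ['top', 'side'] 0.78 [0.6373 0.2371 0.2465] 0.131
[277.4, 160.2, 31.6, 33.0]
rack green [0.39213702 0.18450748 0.048     ]
```

View pics/h1.png

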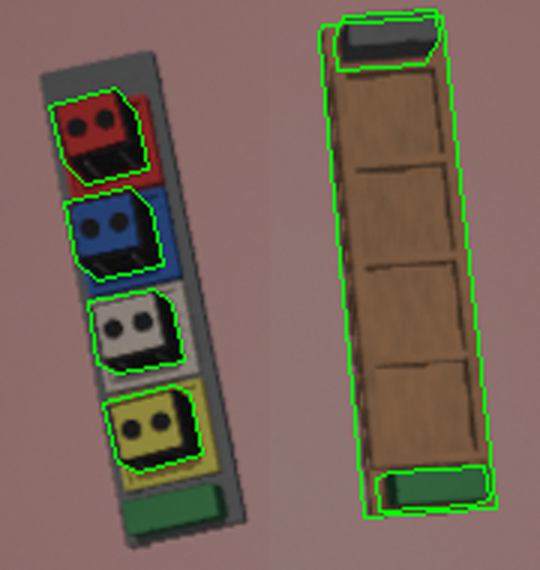

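The outlines match the picture for all four housings (top px: red 154,148; blue 159,176; white 166,211; yellow 173,245) and for the tray. Starting with yellow.

```bash
cat > d.py <<'E'
import sys,numpy as np
from plant import arm
H=dict(yellow=(.4435,.198,.215),white=(.507,.211,.20),blue=(.571,.2268,.215),red=(.6377,.2375,.22))
yaw=.055;t=np.array([.550,-.239])
for n,k in zip(H.copy(),(-.099,-.033,.033,.099)):H["p"+n]=(*(t+k*np.array([np.cos(yaw),np.sin(yaw)])),yaw)
def go(n,z):
    s=arm.state();R=s["eef_rot"];x,y,w=H[n];ty=np.array([-np.sin(w),np.cos(w),0]);tz=np.array([0,0,-1.]);tx=np.cross(ty,tz)
    G=np.c_[tx,ty,tz];from_=np.array([x,y,z])-s["tcp_pos"]
    from scipy.spatial.transform import Rotation as Q
    print(n,"rot",Q.from_matrix(R.T@G).as_rotvec().round(4),"d(target tool)",(G.T@from_).round(4),"d(cur)",(R.T@from_).round(4),"tcp",s["tcp_pos"].round(4),"t",round(s["clock"],2),"w",round(s["width"],4),"gf",round(s["grip_force"],1),"F",s["force"].round(1))
if __name__=="__main__":go(sys.argv[1],float(sys.argv[2]))
E
python3 -m inch '[{"rz":-0.112},{"rz":-0.112},{"rz":-0.112},{"rz":-0.112},{"rz":-0.112}]' 0.0854
python3 -m inch '[{},{}]'
python3 d.py yellow 0.14
```

```text
yellow rot [-1.000e-04 -1.000e-04 -5.548e-01] d(target tool) [-0.1595 -0.4111  0.1083] d(cur) [-0.3522 -0.2654  0.1083] tcp [0.2    0.5656 0.2483] t 3.65 w 0.0854 gf 0.0 F [-0.1 -0.9  0.3]invalid input at $[0]: expected keys tx, ty, tz, rx, ry, rz
invalid input at $[0]: expected keys tx, ty, tz, rx, ry, rz
```

```bash
python3 -m inch '[{"tx":0,"ty":0,"tz":0,"rx":0,"ry":0,"rz":-0.111},{"tx":0,"ty":0,"tz":0,"rx":0,"ry":0,"rz":-0.111},{"tx":0,"ty":0,"tz":0,"rx":0,"ry":0,"rz":-0.111},{"tx":0,"ty":0,"tz":0,"rx":0,"ry":0,"rz":-0.111},{"tx":0,"ty":0,"tz":0,"rx":0,"ry":0,"rz":-0.111}]' 0.0854
python3 -m inch '[{"tx":-0.015,"ty":-0.038,"tz":0,"rx":0,"ry":0,"rz":0},{"tx":-0.015,"ty":-0.038,"tz":0,"rx":0,"ry":0,"rz":0},{"tx":-0.015,"ty":-0.038,"tz":0,"rx":0,"ry":0,"rz":0},{"tx":-0.015,"ty":-0.038,"tz":0,"rx":0,"ry":0,"rz":0},{"tx":-0.015,"ty":-0.038,"tz":0,"rx":0,"ry":0,"rz":0}]'
python3 -m inch '[{"tx":-0.015,"ty":-0.038,"tz":0,"rx":0,"ry":0,"rz":0},{"tx":-0.015,"ty":-0.038,"tz":0,"rx":0,"ry":0,"rz":0},{"tx":-0.015,"ty":-0.038,"tz":0,"rx":0,"ry":0,"rz":0},{"tx":-0.015,"ty":-0.038,"tz":0,"rx":0,"ry":0,"rz":0},{"tx":-0.015,"ty":-0.038,"tz":0,"rx":0,"ry":0,"rz":0}]'
python3 -m inch '[{"tx":0,"ty":0,"tz":0,"rx":0,"ry":0,"rz":0},{"tx":0,"ty":0,"tz":0,"rx":0,"ry":0,"rz":0},{"tx":0,"ty":0,"tz":0,"rx":0,"ry":0,"rz":0}]'
python3 d.py yellow 0.14
```

```text
clock: 4.07
tcp_pos: [0.2, 0.5657, 0.2483]
eef_rot: [[-0.976, -0.219, -0.0], [-0.219, 0.976, -0.0], [0.0, -0.0, -1.0]]
force: [-0.5, 1.0, -0.2]
width: 0.0853
grip_force: 0.0
clock: 4.48
tcp_pos: [0.3144, 0.3946, 0.2484]
eef_rot: [[-0.977, -0.214, 0.0], [-0.214, 0.977, 0.0], [-0.0, 0.0, -1.0]]
force: [1.3, 0.7, 0.5]
width: 0.0855
grip_force: 0.0
clock: 4.9
tcp_pos: [0.4285, 0.2247, 0.2486]
eef_rot: [[-0.977, -0.214, 0.001], [-0.214, 0.977, 0.0], [-0.001, 0.0, -1.0]]
force: [1.8, 1.3, 0.3]
width: 0.0854
grip_force: 0.0
clock: 5.15
tcp_pos: [0.4274, 0.2266, 0.2483]
eef_rot: [[-0.977, -0.212, -0.001], [-0.212, 0.977, 0.0], [0.001, 0.001, -1.0]]
force: [-0.1, -0.5, -0.2]
width: 0.0856
grip_force: 0.0
yellow rot [ 0.0005 -0.0006 -0.0011] d(target tool) [-0.0096 -0.0313  0.1083] d(cur) [-0.0097 -0.0314  0.1082] tcp [0.4274 0.2266 0.2483] t 5.15 w 0.0856 gf 0.0 F [-0.1 -0.5 -0.2]
```

```bash
python3 -m inch '[{"tx":-0.0096,"ty":-0.0313,"tz":0,"rx":0,"ry":0,"rz":0},{"tx":0,"ty":0,"tz":0.036,"rx":0,"ry":0,"rz":0},{"tx":0,"ty":0,"tz":0.036,"rx":0,"ry":0,"rz":0},{"tx":0,"ty":0,"tz":0.036,"rx":0,"ry":0,"rz":0},{"tx":0,"ty":0,"tz":0.02,"rx":0,"ry":0,"rz":0}]' | head -2
python3 -m inch '[{"tx":0,"ty":0,"tz":0.02,"rx":0,"ry":0,"rz":0},{"tx":0,"ty":0,"tz":0.02,"rx":0,"ry":0,"rz":0},{"tx":0,"ty":0,"tz":0.02,"rx":0,"ry":0,"rz":0},{"tx":0,"ty":0,"tz":0.008,"rx":0,"ry":0,"rz":0},{"tx":0,"ty":0,"tz":0,"rx":0,"ry":0,"rz":0}]'
python3 d.py yellow 0.052
python3 - <<'E'
from plant import arm;import cv2
a=arm.camera("side")[:,:,::-1][80:260,120:320];cv2.imwrite("pics/s2.png",cv2.resize(a,None,fx=3,fy=3,interpolation=2))
E
```

```text
clock: 5.57
tcp_pos: [0.4408, 0.199, 0.1174]
clock: 5.98
tcp_pos: [0.4416, 0.1989, 0.0507]
eef_rot: [[-0.976, -0.216, -0.004], [-0.216, 0.976, -0.001], [0.004, -0.0, -1.0]]
force: [-0.9, 0.1, 0.2]
width: 0.0852
grip_force: 0.0
yellow rot [-0.0001 -0.004   0.0025] d(target tool) [-0.0017 -0.0013 -0.0013] d(cur) [-0.0017 -0.0013 -0.0013] tcp [0.4416 0.1989 0.0507] t 5.98 w 0.0852 gf 0.0 F [-0.9  0.1  0.2]
```

View pics/s2.png

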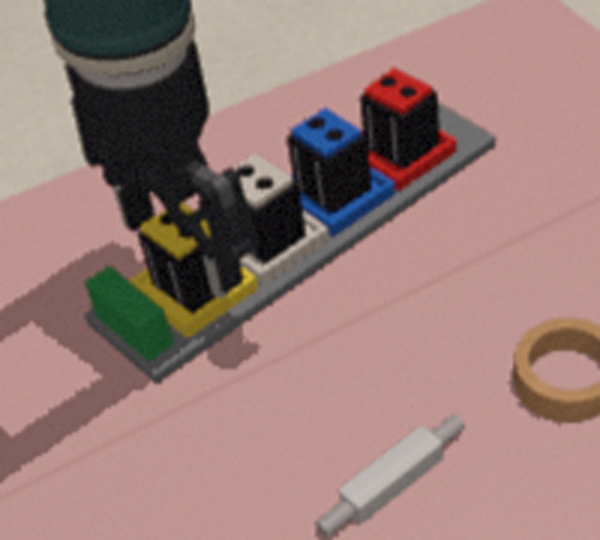

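The fingers straddle the yellow housing (crop px 190,260), with one on each plain side. Closing and lifting.

```bash
python3 -m inch '[{"tx":0,"ty":0,"tz":0,"rx":0,"ry":0,"rz":0},{"tx":0,"ty":0,"tz":0,"rx":0,"ry":0,"rz":0},{"tx":0,"ty":0,"tz":0,"rx":0,"ry":0,"rz":0},{"tx":0,"ty":0,"tz":0,"rx":0,"ry":0,"rz":0},{"tx":0,"ty":0,"tz":0,"rx":0,"ry":0,"rz":0}]' 0.03 | tail -3
python3 -m inch '[{"tx":0,"ty":0,"tz":0,"rx":0,"ry":0,"rz":0},{"tx":0,"ty":0,"tz":0,"rx":0,"ry":0,"rz":0},{"tx":0,"ty":0,"tz":0,"rx":0,"ry":0,"rz":0},{"tx":0,"ty":0,"tz":0,"rx":0,"ry":0,"rz":0},{"tx":0,"ty":0,"tz":0,"rx":0,"ry":0,"rz":0}]' 
python3 -m inch '[{"tx":0,"ty":0,"tz":-0.015,"rx":0,"ry":0,"rz":0},{"tx":0,"ty":0,"tz":-0.025,"rx":0,"ry":0,"rz":0},{"tx":0,"ty":0,"tz":-0.025,"rx":0,"ry":0,"rz":0},{"tx":0,"ty":0,"tz":-0.025,"rx":0,"ry":0,"rz":0},{"tx":0,"ty":0,"tz":0,"rx":0,"ry":0,"rz":0}]' 
python3 d.py pyellow 0.14
```

```text
force: [-0.7, 1.2, 6.7]
width: 0.0429
grip_force: 61.5
clock: 6.87
tcp_pos: [0.4446, 0.1982, 0.0536]
eef_rot: [[-0.977, -0.213, 0.002], [-0.213, 0.977, 0.001], [-0.002, 0.0, -1.0]]
force: [-1.2, 0.5, 6.7]
width: 0.0434
grip_force: 61.6
clock: 7.28
tcp_pos: [0.4467, 0.1987, 0.1469]
eef_rot: [[-0.977, -0.213, 0.008], [-0.213, 0.977, 0.002], [-0.008, 0.0, -1.0]]
force: [1.6, 0.5, -1.0]
width: 0.0435
grip_force: 61.2
pyellow rot [0.0011 0.0082 0.16  ] d(target tool) [ 0.0199 -0.4427  0.0069] d(cur) [ 0.0903 -0.4339  0.0059] tcp [0.4467 0.1987 0.1469] t 7.28 w 0.0435 gf 61.2 F [ 1.6  0.5 -1. ]
```

```bash
python3 -m inch '[{"tx":0,"ty":0,"tz":0,"rx":0,"ry":0,"rz":0.08},{"tx":0,"ty":0,"tz":0,"rx":0,"ry":0,"rz":0.08},{"tx":0,"ty":-0.018,"tz":0,"rx":0,"ry":0,"rz":0},{"tx":0,"ty":-0.034,"tz":0,"rx":0,"ry":0,"rz":0},{"tx":0,"ty":-0.034,"tz":0,"rx":0,"ry":0,"rz":0}]' | grep tcp
python3 -m inch '[{"tx":0.004,"ty":-0.034,"tz":0,"rx":0,"ry":0,"rz":0},{"tx":0.004,"ty":-0.034,"tz":0,"rx":0,"ry":0,"rz":0},{"tx":0.004,"ty":-0.034,"tz":0,"rx":0,"ry":0,"rz":0},{"tx":0.004,"ty":-0.034,"tz":0,"rx":0,"ry":0,"rz":0},{"tx":0.004,"ty":-0.034,"tz":0,"rx":0,"ry":0,"rz":0}]' | grep tcp
python3 -m inch '[{"tx":0,"ty":-0.034,"tz":0,"rx":0,"ry":0,"rz":0},{"tx":0,"ty":-0.034,"tz":0,"rx":0,"ry":0,"rz":0},{"tx":0,"ty":-0.034,"tz":0,"rx":0,"ry":0,"rz":0},{"tx":0,"ty":-0.034,"tz":0,"rx":0,"ry":0,"rz":0},{"tx":0,"ty":-0.018,"tz":0,"rx":0,"ry":0,"rz":0}]' | grep tcp
python3 -m inch '[{"tx":0,"ty":0,"tz":0,"rx":0,"ry":0,"rz":0},{"tx":0,"ty":0,"tz":0,"rx":0,"ry":0,"rz":0},{"tx":0,"ty":0,"tz":0,"rx":0,"ry":0,"rz":0}]' | grep tcp
python3 d.py pyellow 0.049
```

```text
tcp_pos: [0.4482, 0.1117, 0.142]
tcp_pos: [0.4371, -0.0604, 0.1421]
tcp_pos: [0.4468, -0.2165, 0.1423]
tcp_pos: [0.4455, -0.2116, 0.1418]
pyellow rot [ 0.0013 -0.0013 -0.0003] d(target tool) [-0.0038 -0.0331  0.0928] d(cur) [-0.004  -0.0332  0.0928] tcp [ 0.4455 -0.2116  0.1418] t 8.78 w 0.0433 gf 61.3 F [-0.   0.8 -1.6]
```

```bash
python3 -m inch '[{"tx":-0.004,"ty":-0.033,"tz":0,"rx":0,"ry":0,"rz":0},{"tx":0,"ty":0,"tz":0,"rx":0,"ry":0,"rz":0},{"tx":0,"ty":0,"tz":0.02,"rx":0,"ry":0,"rz":0},{"tx":0,"ty":0,"tz":0.02,"rx":0,"ry":0,"rz":0},{"tx":0,"ty":0,"tz":0.02,"rx":0,"ry":0,"rz":0}]' | grep tcp
python3 -m inch '[{"tx":0,"ty":0,"tz":0.014,"rx":0,"ry":0,"rz":0},{"tx":0,"ty":0,"tz":0.01,"rx":0,"ry":0,"rz":0},{"tx":0,"ty":0,"tz":0,"rx":0,"ry":0,"rz":0},{"tx":0,"ty":0,"tz":0,"rx":0,"ry":0,"rz":0}]'
python3 d.py pyellow 0.0476
cat > look.py <<'E'
from plant import arm;import cv2,sys,numpy as np
a=arm.camera("side")[:,:,::-1][180:400,250:480];b=arm.camera("top")[:,:,::-1][95:280,350:440]
b=cv2.resize(b,(int(90*220/185),220))
cv2.imwrite(sys.argv[1],cv2.resize(np.hstack([a,b]),None,fx=2.3,fy=2.3,interpolation=2))
E
python3 look.py pics/p3.png
```

```text
tcp_pos: [0.4524, -0.2441, 0.082]
clock: 9.53
tcp_pos: [0.452, -0.2443, 0.0582]
eef_rot: [[-0.998, -0.056, -0.001], [-0.056, 0.998, 0.001], [0.001, 0.001, -1.0]]
force: [0.3, -0.6, -0.4]
width: 0.0432
grip_force: 61.6
pyellow rot [ 0.0007 -0.001   0.0012] d(target tool) [ 0.0008 -0.      0.0106] d(cur) [ 0.0008 -0.0001  0.0106] tcp [ 0.452  -0.2443  0.0582] t 9.53 w 0.0432 gf 61.6 F [ 0.3 -0.6 -0.4]
```

View pics/p3.png

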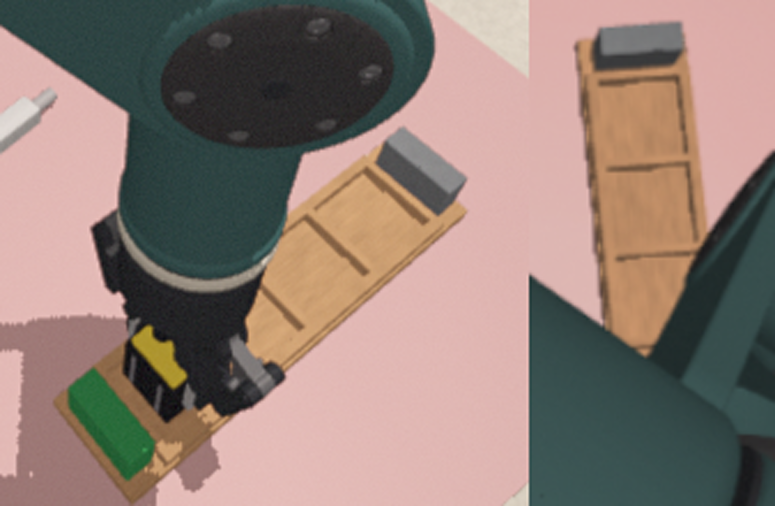

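The yellow housing hangs about 10 mm above the first pocket floor, centred beside the green block (crop px 155,370). Lowering and releasing.

```bash
python3 -m inch '[{"tx":0,"ty":0,"tz":0.006,"rx":0,"ry":0,"rz":0},{"tx":0,"ty":0,"tz":0.003,"rx":0,"ry":0,"rz":0},{"tx":0,"ty":0,"tz":0.001,"rx":0,"ry":0,"rz":0},{"tx":0,"ty":0,"tz":0.001,"rx":0,"ry":0,"rz":0},{"tx":0,"ty":0,"tz":0,"rx":0,"ry":0,"rz":0}]' | egrep 'tcp|force'
python3 -m inch '[{"tx":0,"ty":0,"tz":0,"rx":0,"ry":0,"rz":0},{"tx":0,"ty":0,"tz":0,"rx":0,"ry":0,"rz":0}]' | egrep 'tcp|force'
```

```text
tcp_pos: [0.4521, -0.2453, 0.0476]
force: [-0.0, 0.3, 2.1]
grip_force: 62.0
tcp_pos: [0.4521, -0.2453, 0.0476]
force: [-1.2, 0.8, 4.5]
grip_force: 62.1
```

```bash
python3 -m inch '[{"tx":0,"ty":0,"tz":0,"rx":0,"ry":0,"rz":0},{"tx":0,"ty":0,"tz":0,"rx":0,"ry":0,"rz":0},{"tx":0,"ty":0,"tz":0,"rx":0,"ry":0,"rz":0},{"tx":0,"ty":0,"tz":0,"rx":0,"ry":0,"rz":0},{"tx":0,"ty":0,"tz":0,"rx":0,"ry":0,"rz":0}]' 0.0854 | egrep 'tcp|width'
python3 -m inch '[{"tx":0,"ty":0,"tz":-0.015,"rx":0,"ry":0,"rz":0},{"tx":0,"ty":0,"tz":-0.03,"rx":0,"ry":0,"rz":0},{"tx":0,"ty":0,"tz":-0.035,"rx":0,"ry":0,"rz":0},{"tx":0,"ty":0,"tz":-0.015,"rx":0,"ry":0,"rz":0}]' | egrep 'tcp|width'
python3 d.py white 0.14
```

```text
tcp_pos: [0.4522, -0.2454, 0.0473]
width: 0.0856
tcp_pos: [0.4535, -0.2462, 0.1456]
width: 0.0849
white rot [-0.0029  0.0029 -0.1447] d(target tool) [-0.1432  0.4375  0.0056] d(cur) [-0.0786  0.4536  0.0046] tcp [ 0.4535 -0.2462  0.1456] t 10.97 w 0.0849 gf 0.0 F [-0.  -1.5 -0.2]
```

```bash
python3 -m inch '[{"tx":0,"ty":0,"tz":0,"rx":0,"ry":0,"rz":-0.0725},{"tx":0,"ty":0,"tz":0,"rx":0,"ry":0,"rz":-0.0725},{"tx":-0.011,"ty":0.0336,"tz":0,"rx":0,"ry":0,"rz":0},{"tx":-0.011,"ty":0.0336,"tz":0,"rx":0,"ry":0,"rz":0},{"tx":-0.011,"ty":0.0336,"tz":0,"rx":0,"ry":0,"rz":0}]' 0.0854 | grep tcp
python3 -m inch '[{"tx":-0.011,"ty":0.0336,"tz":0,"rx":0,"ry":0,"rz":0},{"tx":-0.011,"ty":0.0336,"tz":0,"rx":0,"ry":0,"rz":0},{"tx":-0.011,"ty":0.0336,"tz":0,"rx":0,"ry":0,"rz":0},{"tx":-0.011,"ty":0.0336,"tz":0,"rx":0,"ry":0,"rz":0},{"tx":-0.011,"ty":0.0336,"tz":0,"rx":0,"ry":0,"rz":0}]' | grep tcp
python3 -m inch '[{"tx":-0.011,"ty":0.0336,"tz":0,"rx":0,"ry":0,"rz":0},{"tx":-0.011,"ty":0.0336,"tz":0,"rx":0,"ry":0,"rz":0},{"tx":-0.011,"ty":0.0336,"tz":0,"rx":0,"ry":0,"rz":0},{"tx":-0.011,"ty":0.0336,"tz":0,"rx":0,"ry":0,"rz":0},{"tx":-0.011,"ty":0.0336,"tz":0,"rx":0,"ry":0,"rz":0}]' | grep tcp
python3 -m inch '[{"tx":0,"ty":0,"tz":0,"rx":0,"ry":0,"rz":0},{"tx":0,"ty":0,"tz":0,"rx":0,"ry":0,"rz":0},{"tx":0,"ty":0,"tz":0,"rx":0,"ry":0,"rz":0}]' | grep tcp
python3 d.py white 0.052
```

```text
tcp_pos: [0.4644, -0.1393, 0.1424]
tcp_pos: [0.4848, 0.0374, 0.1424]
tcp_pos: [0.5053, 0.2131, 0.1423]
tcp_pos: [0.5049, 0.211, 0.142]
white rot [-0.0006 -0.001   0.0012] d(target tool) [-0.002  -0.0004  0.09  ] d(cur) [-0.0021 -0.0003  0.09  ] tcp [0.5049 0.211  0.142 ] t 12.47 w 0.0855 gf 0.0 F [-0.1 -0.6  0.1]
```

```bash
python3 -m inch '[{"tx":-0.002,"ty":0,"tz":0.02,"rx":0,"ry":0,"rz":0},{"tx":0,"ty":0,"tz":0.025,"rx":0,"ry":0,"rz":0},{"tx":0,"ty":0,"tz":0.025,"rx":0,"ry":0,"rz":0},{"tx":0,"ty":0,"tz":0.018,"rx":0,"ry":0,"rz":0},{"tx":0,"ty":0,"tz":0,"rx":0,"ry":0,"rz":0}]' | egrep 'tcp|force'
python3 -m inch '[{"tx":0,"ty":0,"tz":0,"rx":0,"ry":0,"rz":0},{"tx":0,"ty":0,"tz":0,"rx":0,"ry":0,"rz":0},{"tx":0,"ty":0,"tz":0,"rx":0,"ry":0,"rz":0},{"tx":0,"ty":0,"tz":0,"rx":0,"ry":0,"rz":0},{"tx":0,"ty":0,"tz":0,"rx":0,"ry":0,"rz":0}]' 0.03 | tail -3
python3 -m inch '[{"tx":0,"ty":0,"tz":0,"rx":0,"ry":0,"rz":0},{"tx":0,"ty":0,"tz":0,"rx":0,"ry":0,"rz":0},{"tx":0,"ty":0,"tz":0,"rx":0,"ry":0,"rz":0},{"tx":0,"ty":0,"tz":0,"rx":0,"ry":0,"rz":0},{"tx":0,"ty":0,"tz":0,"rx":0,"ry":0,"rz":0}]' | egrep 'tcp|width|force'
python3 -m inch '[{"tx":0,"ty":0,"tz":-0.015,"rx":0,"ry":0,"rz":0},{"tx":0,"ty":0,"tz":-0.025,"rx":0,"ry":0,"rz":0},{"tx":0,"ty":0,"tz":-0.025,"rx":0,"ry":0,"rz":0},{"tx":0,"ty":0,"tz":-0.025,"rx":0,"ry":0,"rz":0},{"tx":0,"ty":0,"tz":0,"rx":0,"ry":0,"rz":0}]' | egrep 'tcp|width'
python3 d.py pwhite 0.14
```

```text
tcp_pos: [0.5045, 0.2091, 0.0511]
force: [-0.0, -0.8, -0.4]
grip_force: 0.0
force: [0.4, -2.4, 7.5]
width: 0.0434
grip_force: 61.3
tcp_pos: [0.5088, 0.2117, 0.056]
force: [-0.7, -1.6, 7.2]
width: 0.043
grip_force: 61.4
tcp_pos: [0.5106, 0.2126, 0.1496]
width: 0.043
pwhite rot [0.0012 0.009  0.1454] d(target tool) [ 0.0185 -0.4531  0.0096] d(cur) [ 0.0841 -0.4457  0.0086] tcp [0.5106 0.2126 0.1496] t 14.13 w 0.043 gf 60.9 F [ 0.7  0.1 -0.7]
```

```bash
python3 -m inch '[{"tx":0,"ty":0,"tz":0,"rx":0,"ry":0,"rz":0.0725},{"tx":0,"ty":0,"tz":0,"rx":0,"ry":0,"rz":0.0725},{"tx":0,"ty":-0.019,"tz":0,"rx":0,"ry":0,"rz":0},{"tx":0,"ty":-0.035,"tz":0,"rx":0,"ry":0,"rz":0},{"tx":0,"ty":-0.035,"tz":0,"rx":0,"ry":0,"rz":0}]' | grep tcp
python3 -m inch '[{"tx":0.004,"ty":-0.035,"tz":0,"rx":0,"ry":0,"rz":0},{"tx":0.004,"ty":-0.035,"tz":0,"rx":0,"ry":0,"rz":0},{"tx":0.004,"ty":-0.035,"tz":0,"rx":0,"ry":0,"rz":0},{"tx":0.002,"ty":-0.035,"tz":0,"rx":0,"ry":0,"rz":0},{"tx":0.002,"ty":-0.035,"tz":0,"rx":0,"ry":0,"rz":0}]' | grep tcp
python3 -m inch '[{"tx":0,"ty":-0.035,"tz":0,"rx":0,"ry":0,"rz":0},{"tx":0,"ty":-0.035,"tz":0,"rx":0,"ry":0,"rz":0},{"tx":0,"ty":-0.035,"tz":0,"rx":0,"ry":0,"rz":0},{"tx":0,"ty":-0.035,"tz":0,"rx":0,"ry":0,"rz":0},{"tx":0,"ty":-0.035,"tz":0,"rx":0,"ry":0,"rz":0}]' | grep tcp
python3 -m inch '[{"tx":0,"ty":-0.015,"tz":0,"rx":0,"ry":0,"rz":0},{"tx":0,"ty":0,"tz":0,"rx":0,"ry":0,"rz":0},{"tx":0,"ty":0,"tz":0,"rx":0,"ry":0,"rz":0}]' | grep tcp
python3 d.py pwhite 0.05
```

```text
tcp_pos: [0.5122, 0.1227, 0.1444]
tcp_pos: [0.5054, -0.0543, 0.1444]
tcp_pos: [0.5153, -0.2292, 0.1443]
tcp_pos: [0.5161, -0.2428, 0.1441]
pwhite rot [ 0.0007 -0.0004 -0.0017] d(target tool) [-0.0011  0.0019  0.0941] d(cur) [-0.0011  0.0018  0.0941] tcp [ 0.5161 -0.2428  0.1441] t 15.63 w 0.0434 gf 61.1 F [ 0.1  0.  -1.4]
```

```bash
python3 -m inch '[{"tx":-0.001,"ty":0.002,"tz":0.01,"rx":0,"ry":0,"rz":0},{"tx":0,"ty":0,"tz":0.025,"rx":0,"ry":0,"rz":0},{"tx":0,"ty":0,"tz":0.025,"rx":0,"ry":0,"rz":0},{"tx":0,"ty":0,"tz":0.02,"rx":0,"ry":0,"rz":0},{"tx":0,"ty":0,"tz":0.006,"rx":0,"ry":0,"rz":0}]' | egrep 'tcp|force'
python3 -m inch '[{"tx":0,"ty":0,"tz":0.004,"rx":0,"ry":0,"rz":0},{"tx":0,"ty":0,"tz":0.003,"rx":0,"ry":0,"rz":0},{"tx":0,"ty":0,"tz":0.001,"rx":0,"ry":0,"rz":0},{"tx":0,"ty":0,"tz":0.001,"rx":0,"ry":0,"rz":0},{"tx":0,"ty":0,"tz":0,"rx":0,"ry":0,"rz":0}]' | egrep 'tcp|force'
python3 -m inch '[{"tx":0,"ty":0,"tz":0,"rx":0,"ry":0,"rz":0},{"tx":0,"ty":0,"tz":0,"rx":0,"ry":0,"rz":0}]' | egrep 'tcp|force'
```

```text
tcp_pos: [0.5149, -0.237, 0.0549]
force: [-0.2, 0.3, -0.8]
grip_force: 61.0
tcp_pos: [0.5181, -0.2408, 0.0502]
force: [-1.0, 0.5, -0.8]
grip_force: 61.1
tcp_pos: [0.5179, -0.2409, 0.0501]
force: [-0.2, -0.5, 1.8]
grip_force: 61.2
```

```bash
python3 -m inch '[{"tx":0,"ty":0,"tz":0,"rx":0,"ry":0,"rz":0},{"tx":0,"ty":0,"tz":0,"rx":0,"ry":0,"rz":0},{"tx":0,"ty":0,"tz":0,"rx":0,"ry":0,"rz":0},{"tx":0,"ty":0,"tz":0,"rx":0,"ry":0,"rz":0},{"tx":0,"ty":0,"tz":0,"rx":0,"ry":0,"rz":0}]' 0.0854 | egrep 'tcp|width'
python3 -m inch '[{"tx":0,"ty":0,"tz":-0.015,"rx":0,"ry":0,"rz":0},{"tx":0,"ty":0,"tz":-0.03,"rx":0,"ry":0,"rz":0},{"tx":0,"ty":0,"tz":-0.032,"rx":0,"ry":0,"rz":0},{"tx":0,"ty":0,"tz":-0.015,"rx":0,"ry":0,"rz":0}]' | egrep 'tcp|width'
python3 d.py blue 0.14
```

```text
tcp_pos: [0.5174, -0.2406, 0.0493]
width: 0.0857
tcp_pos: [0.5187, -0.2413, 0.1445]
width: 0.0852
blue rot [-0.0025  0.0028 -0.1598] d(target tool) [-0.151   0.4462  0.0045] d(cur) [-0.0781  0.4645  0.0037] tcp [ 0.5187 -0.2413  0.1445] t 17.38 w 0.0852 gf 0.0 F [ 0.3 -0.6  0.1]
```

```bash
python3 -m inch '[{"tx":0,"ty":0,"tz":0,"rx":0,"ry":0,"rz":-0.08},{"tx":0,"ty":0,"tz":0,"rx":0,"ry":0,"rz":-0.08},{"tx":-0.0116,"ty":0.0343,"tz":0,"rx":0,"ry":0,"rz":0},{"tx":-0.0116,"ty":0.0343,"tz":0,"rx":0,"ry":0,"rz":0},{"tx":-0.0116,"ty":0.0343,"tz":0,"rx":0,"ry":0,"rz":0}]' 0.0854 | grep tcp
python3 -m inch '[{"tx":-0.0116,"ty":0.0343,"tz":0,"rx":0,"ry":0,"rz":0},{"tx":-0.0116,"ty":0.0343,"tz":0,"rx":0,"ry":0,"rz":0},{"tx":-0.0116,"ty":0.0343,"tz":0,"rx":0,"ry":0,"rz":0},{"tx":-0.0116,"ty":0.0343,"tz":0,"rx":0,"ry":0,"rz":0},{"tx":-0.0116,"ty":0.0343,"tz":0,"rx":0,"ry":0,"rz":0}]' | grep tcp
python3 -m inch '[{"tx":-0.0116,"ty":0.0343,"tz":0,"rx":0,"ry":0,"rz":0},{"tx":-0.0116,"ty":0.0343,"tz":0,"rx":0,"ry":0,"rz":0},{"tx":-0.0116,"ty":0.0343,"tz":0,"rx":0,"ry":0,"rz":0},{"tx":-0.0116,"ty":0.0343,"tz":0,"rx":0,"ry":0,"rz":0},{"tx":-0.0116,"ty":0.0343,"tz":0,"rx":0,"ry":0,"rz":0}]' | grep tcp
python3 -m inch '[{"tx":0,"ty":0,"tz":0,"rx":0,"ry":0,"rz":0},{"tx":0,"ty":0,"tz":0,"rx":0,"ry":0,"rz":0},{"tx":0,"ty":0,"tz":0,"rx":0,"ry":0,"rz":0}]' | grep tcp
python3 d.py blue 0.052
python3 look.py pics/p4.png
```

```text
tcp_pos: [0.5293, -0.1319, 0.1414]
tcp_pos: [0.5493, 0.0491, 0.1413]
tcp_pos: [0.5693, 0.2291, 0.1412]
tcp_pos: [0.569, 0.227, 0.141]
blue rot [-0.0007 -0.0011  0.0012] d(target tool) [-0.0019 -0.0006  0.089 ] d(cur) [-0.002  -0.0006  0.089 ] tcp [0.569 0.227 0.141] t 18.88 w 0.0855 gf 0.0 F [-0.5  0.2  0.3]
```

View pics/p4.png

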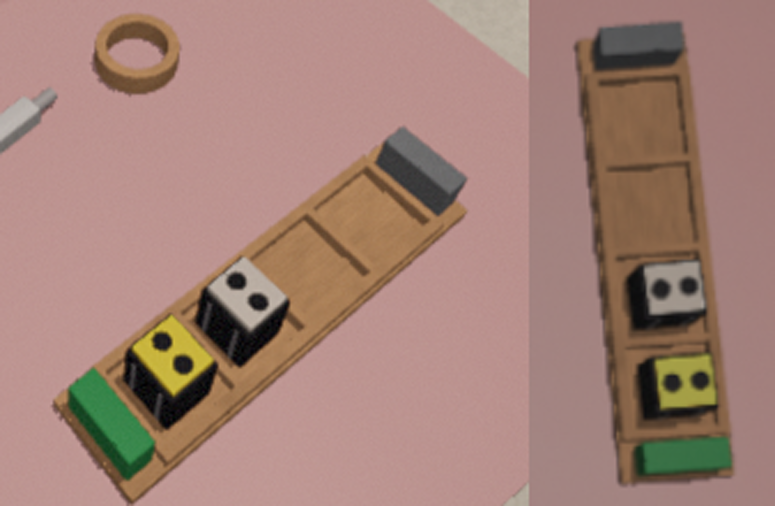

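Yellow stands in the first pocket (left crop px 175,370) and white in the second (245,310). Both are flat and centred. Next is blue.

```bash
python3 -m inch '[{"tx":-0.002,"ty":0,"tz":0.02,"rx":0,"ry":0,"rz":0},{"tx":0,"ty":0,"tz":0.025,"rx":0,"ry":0,"rz":0},{"tx":0,"ty":0,"tz":0.025,"rx":0,"ry":0,"rz":0},{"tx":0,"ty":0,"tz":0.018,"rx":0,"ry":0,"rz":0},{"tx":0,"ty":0,"tz":0,"rx":0,"ry":0,"rz":0}]' | egrep 'tcp|force'
python3 -m inch '[{"tx":0,"ty":0,"tz":0,"rx":0,"ry":0,"rz":0},{"tx":0,"ty":0,"tz":0,"rx":0,"ry":0,"rz":0},{"tx":0,"ty":0,"tz":0,"rx":0,"ry":0,"rz":0},{"tx":0,"ty":0,"tz":0,"rx":0,"ry":0,"rz":0},{"tx":0,"ty":0,"tz":0,"rx":0,"ry":0,"rz":0}]' 0.03 | tail -3
python3 -m inch '[{"tx":0,"ty":0,"tz":0,"rx":0,"ry":0,"rz":0},{"tx":0,"ty":0,"tz":0,"rx":0,"ry":0,"rz":0},{"tx":0,"ty":0,"tz":0,"rx":0,"ry":0,"rz":0},{"tx":0,"ty":0,"tz":0,"rx":0,"ry":0,"rz":0},{"tx":0,"ty":0,"tz":0,"rx":0,"ry":0,"rz":0}]' | egrep 'tcp|width|force'
python3 -m inch '[{"tx":0,"ty":0,"tz":-0.015,"rx":0,"ry":0,"rz":0},{"tx":0,"ty":0,"tz":-0.025,"rx":0,"ry":0,"rz":0},{"tx":0,"ty":0,"tz":-0.025,"rx":0,"ry":0,"rz":0},{"tx":0,"ty":0,"tz":-0.025,"rx":0,"ry":0,"rz":0},{"tx":0,"ty":0,"tz":0,"rx":0,"ry":0,"rz":0}]' | egrep 'tcp|width'
python3 d.py pblue 0.14
```

```text
tcp_pos: [0.5685, 0.2253, 0.0497]
force: [-0.6, 0.3, -0.5]
grip_force: 0.0
force: [0.3, -1.0, 7.2]
width: 0.0433
grip_force: 61.6
tcp_pos: [0.573, 0.228, 0.0552]
force: [0.7, -1.2, 6.9]
width: 0.0427
grip_force: 61.6
tcp_pos: [0.5748, 0.2288, 0.1491]
width: 0.0431
pblue rot [0.0012 0.0094 0.1605] d(target tool) [ 0.0175 -0.4658  0.0091] d(cur) [ 0.0918 -0.457   0.008 ] tcp [0.5748 0.2288 0.1491] t 20.65 w 0.0431 gf 60.8 F [0.  0.  0.8]
```

```bash
python3 -m inch '[{"tx":0,"ty":0,"tz":0,"rx":0,"ry":0,"rz":0.08},{"tx":0,"ty":0,"tz":0,"rx":0,"ry":0,"rz":0.08},{"tx":0,"ty":-0.019,"tz":0,"rx":0,"ry":0,"rz":0},{"tx":0,"ty":-0.036,"tz":0,"rx":0,"ry":0,"rz":0},{"tx":0,"ty":-0.036,"tz":0,"rx":0,"ry":0,"rz":0}]' | grep tcp
python3 -m inch '[{"tx":0.004,"ty":-0.036,"tz":0,"rx":0,"ry":0,"rz":0},{"tx":0.004,"ty":-0.036,"tz":0,"rx":0,"ry":0,"rz":0},{"tx":0.003,"ty":-0.036,"tz":0,"rx":0,"ry":0,"rz":0},{"tx":0.002,"ty":-0.036,"tz":0,"rx":0,"ry":0,"rz":0},{"tx":0.002,"ty":-0.036,"tz":0,"rx":0,"ry":0,"rz":0}]' | grep tcp
python3 -m inch '[{"tx":0,"ty":-0.036,"tz":0,"rx":0,"ry":0,"rz":0},{"tx":0,"ty":-0.036,"tz":0,"rx":0,"ry":0,"rz":0},{"tx":0,"ty":-0.036,"tz":0,"rx":0,"ry":0,"rz":0},{"tx":0,"ty":-0.036,"tz":0,"rx":0,"ry":0,"rz":0},{"tx":0,"ty":-0.036,"tz":0,"rx":0,"ry":0,"rz":0}]' | grep tcp
python3 -m inch '[{"tx":0,"ty":-0.013,"tz":0,"rx":0,"ry":0,"rz":0},{"tx":0,"ty":0,"tz":0,"rx":0,"ry":0,"rz":0},{"tx":0,"ty":0,"tz":0,"rx":0,"ry":0,"rz":0}]' | grep tcp
python3 d.py pblue 0.0492
```

```text
tcp_pos: [0.5761, 0.1369, 0.1432]
tcp_pos: [0.5709, -0.0452, 0.1433]
tcp_pos: [0.5809, -0.2251, 0.1432]
tcp_pos: [0.5817, -0.2366, 0.143]
pblue rot [ 0.0007 -0.0004 -0.0016] d(target tool) [-0.0012 -0.0006  0.0938] d(cur) [-0.0013 -0.0007  0.0938] tcp [ 0.5817 -0.2366  0.143 ] t 22.15 w 0.0428 gf 60.9 F [-1.1 -0.1 -0.4]
```

```bash
python3 -m inch '[{"tx":-0.001,"ty":0,"tz":0.01,"rx":0,"ry":0,"rz":0},{"tx":0,"ty":0,"tz":0.025,"rx":0,"ry":0,"rz":0},{"tx":0,"ty":0,"tz":0.025,"rx":0,"ry":0,"rz":0},{"tx":0,"ty":0,"tz":0.02,"rx":0,"ry":0,"rz":0},{"tx":0,"ty":0,"tz":0.006,"rx":0,"ry":0,"rz":0}]' | egrep 'tcp|force'
python3 -m inch '[{"tx":0,"ty":0,"tz":0.004,"rx":0,"ry":0,"rz":0},{"tx":0,"ty":0,"tz":0.003,"rx":0,"ry":0,"rz":0},{"tx":0,"ty":0,"tz":0.001,"rx":0,"ry":0,"rz":0},{"tx":0,"ty":0,"tz":0.001,"rx":0,"ry":0,"rz":0},{"tx":0,"ty":0,"tz":0,"rx":0,"ry":0,"rz":0}]' | egrep 'tcp|force'
python3 -m inch '[{"tx":0,"ty":0,"tz":0,"rx":0,"ry":0,"rz":0},{"tx":0,"ty":0,"tz":0,"rx":0,"ry":0,"rz":0}]' | egrep 'tcp|force'
```

```text
tcp_pos: [0.5805, -0.233, 0.0535]
force: [0.4, 0.6, -0.1]
grip_force: 60.9
tcp_pos: [0.5838, -0.2366, 0.0493]
force: [-0.1, -0.7, -1.3]
grip_force: 60.9
tcp_pos: [0.5837, -0.2367, 0.0492]
force: [-0.4, 0.1, 3.5]
grip_force: 61.2
```

Contact was felt at the expected height. Releasing, then going for red.

```bash
python3 -m inch '[{"tx":0,"ty":0,"tz":0,"rx":0,"ry":0,"rz":0},{"tx":0,"ty":0,"tz":0,"rx":0,"ry":0,"rz":0},{"tx":0,"ty":0,"tz":0,"rx":0,"ry":0,"rz":0},{"tx":0,"ty":0,"tz":0,"rx":0,"ry":0,"rz":0},{"tx":0,"ty":0,"tz":0,"rx":0,"ry":0,"rz":0}]' 0.0854 | egrep 'tcp|width'
python3 -m inch '[{"tx":0,"ty":0,"tz":-0.015,"rx":0,"ry":0,"rz":0},{"tx":0,"ty":0,"tz":-0.03,"rx":0,"ry":0,"rz":0},{"tx":0,"ty":0,"tz":-0.033,"rx":0,"ry":0,"rz":0},{"tx":0,"ty":0,"tz":-0.015,"rx":0,"ry":0,"rz":0}]' | egrep 'tcp|width'
python3 d.py red 0.14
```

```text
tcp_pos: [0.583, -0.2363, 0.0483]
width: 0.0855
tcp_pos: [0.5846, -0.2371, 0.1449]
width: 0.0854
red rot [-0.0026  0.0034 -0.1648] d(target tool) [-0.1554  0.4516  0.0049] d(cur) [-0.0792  0.471   0.004 ] tcp [ 0.5846 -0.2371  0.1449] t 23.9 w 0.0854 gf 0.0 F [ 0.3 -0.8  1.1]
```

```bash
python3 -m inch '[{"tx":0,"ty":0,"tz":0,"rx":0,"ry":0,"rz":-0.082},{"tx":0,"ty":0,"tz":0,"rx":0,"ry":0,"rz":-0.082},{"tx":-0.012,"ty":0.0347,"tz":0,"rx":0,"ry":0,"rz":0},{"tx":-0.012,"ty":0.0347,"tz":0,"rx":0,"ry":0,"rz":0},{"tx":-0.012,"ty":0.0347,"tz":0,"rx":0,"ry":0,"rz":0}]' 0.0854 | grep tcp
python3 -m inch '[{"tx":-0.012,"ty":0.0347,"tz":0,"rx":0,"ry":0,"rz":0},{"tx":-0.012,"ty":0.0347,"tz":0,"rx":0,"ry":0,"rz":0},{"tx":-0.012,"ty":0.0347,"tz":0,"rx":0,"ry":0,"rz":0},{"tx":-0.012,"ty":0.0347,"tz":0,"rx":0,"ry":0,"rz":0},{"tx":-0.012,"ty":0.0347,"tz":0,"rx":0,"ry":0,"rz":0}]' | grep tcp
python3 -m inch '[{"tx":-0.012,"ty":0.0347,"tz":0,"rx":0,"ry":0,"rz":0},{"tx":-0.012,"ty":0.0347,"tz":0,"rx":0,"ry":0,"rz":0},{"tx":-0.012,"ty":0.0347,"tz":0,"rx":0,"ry":0,"rz":0},{"tx":-0.012,"ty":0.0347,"tz":0,"rx":0,"ry":0,"rz":0},{"tx":-0.012,"ty":0.0347,"tz":0,"rx":0,"ry":0,"rz":0}]' | grep tcp
python3 -m inch '[{"tx":0,"ty":0,"tz":0,"rx":0,"ry":0,"rz":0},{"tx":0,"ty":0,"tz":0,"rx":0,"ry":0,"rz":0},{"tx":0,"ty":0,"tz":0,"rx":0,"ry":0,"rz":0}]' | grep tcp
python3 d.py red 0.052
```

```text
tcp_pos: [0.5955, -0.1263, 0.1413]
tcp_pos: [0.6162, 0.0573, 0.1413]
tcp_pos: [0.637, 0.2397, 0.1412]
tcp_pos: [0.6368, 0.2376, 0.1409]
red rot [-0.0007 -0.0011  0.0001] d(target tool) [-0.0009 -0.0003  0.0889] d(cur) [-0.001  -0.0002  0.0889] tcp [0.6368 0.2376 0.1409] t 25.4 w 0.0852 gf 0.0 F [-0.7 -0.3 -0.1]
```

```bash
python3 -m inch '[{"tx":-0.001,"ty":0,"tz":0.02,"rx":0,"ry":0,"rz":0},{"tx":0,"ty":0,"tz":0.025,"rx":0,"ry":0,"rz":0},{"tx":0,"ty":0,"tz":0.025,"rx":0,"ry":0,"rz":0},{"tx":0,"ty":0,"tz":0.018,"rx":0,"ry":0,"rz":0},{"tx":0,"ty":0,"tz":0,"rx":0,"ry":0,"rz":0}]' | egrep 'tcp|force'
python3 -m inch '[{"tx":0,"ty":0,"tz":0,"rx":0,"ry":0,"rz":0},{"tx":0,"ty":0,"tz":0,"rx":0,"ry":0,"rz":0},{"tx":0,"ty":0,"tz":0,"rx":0,"ry":0,"rz":0},{"tx":0,"ty":0,"tz":0,"rx":0,"ry":0,"rz":0},{"tx":0,"ty":0,"tz":0,"rx":0,"ry":0,"rz":0}]' 0.03 | tail -3
python3 -m inch '[{"tx":0,"ty":0,"tz":0,"rx":0,"ry":0,"rz":0},{"tx":0,"ty":0,"tz":0,"rx":0,"ry":0,"rz":0},{"tx":0,"ty":0,"tz":0,"rx":0,"ry":0,"rz":0},{"tx":0,"ty":0,"tz":0,"rx":0,"ry":0,"rz":0},{"tx":0,"ty":0,"tz":0,"rx":0,"ry":0,"rz":0}]' | egrep 'tcp|width|force'
python3 -m inch '[{"tx":0,"ty":0,"tz":-0.015,"rx":0,"ry":0,"rz":0},{"tx":0,"ty":0,"tz":-0.025,"rx":0,"ry":0,"rz":0},{"tx":0,"ty":0,"tz":-0.025,"rx":0,"ry":0,"rz":0},{"tx":0,"ty":0,"tz":-0.025,"rx":0,"ry":0,"rz":0},{"tx":0,"ty":0,"tz":0,"rx":0,"ry":0,"rz":0}]' | egrep 'tcp|width'
python3 d.py pred 0.14
```

```text
tcp_pos: [0.6349, 0.2351, 0.0491]
force: [-1.8, -0.7, 0.4]
grip_force: 0.0
force: [0.4, -1.7, 6.4]
width: 0.0437
grip_force: 60.3
tcp_pos: [0.6399, 0.2382, 0.0555]
force: [0.0, -0.4, 7.1]
width: 0.0437
grip_force: 60.3
tcp_pos: [0.6417, 0.2392, 0.1496]
width: 0.0437
pred rot [0.0011 0.0097 0.1644] d(target tool) [ 0.0188 -0.4724  0.0096] d(cur) [ 0.096  -0.463   0.0085] tcp [0.6417 0.2392 0.1496] t 27.07 w 0.0437 gf 59.9 F [ 0.5  0.6 -0.8]
```

```bash
python3 -m inch '[{"tx":0,"ty":0,"tz":0,"rx":0,"ry":0,"rz":0.082},{"tx":0,"ty":0,"tz":0,"rx":0,"ry":0,"rz":0.082},{"tx":0,"ty":-0.019,"tz":0,"rx":0,"ry":0,"rz":0},{"tx":0,"ty":-0.0365,"tz":0,"rx":0,"ry":0,"rz":0},{"tx":0,"ty":-0.0365,"tz":0,"rx":0,"ry":0,"rz":0}]' | grep tcp
python3 -m inch '[{"tx":0.004,"ty":-0.0365,"tz":0,"rx":0,"ry":0,"rz":0},{"tx":0.004,"ty":-0.0365,"tz":0,"rx":0,"ry":0,"rz":0},{"tx":0.003,"ty":-0.0365,"tz":0,"rx":0,"ry":0,"rz":0},{"tx":0.003,"ty":-0.0365,"tz":0,"rx":0,"ry":0,"rz":0},{"tx":0.002,"ty":-0.0365,"tz":0,"rx":0,"ry":0,"rz":0}]' | grep tcp
python3 -m inch '[{"tx":0,"ty":-0.0365,"tz":0,"rx":0,"ry":0,"rz":0},{"tx":0,"ty":-0.0365,"tz":0,"rx":0,"ry":0,"rz":0},{"tx":0,"ty":-0.0365,"tz":0,"rx":0,"ry":0,"rz":0},{"tx":0,"ty":-0.0365,"tz":0,"rx":0,"ry":0,"rz":0},{"tx":0,"ty":-0.0365,"tz":0,"rx":0,"ry":0,"rz":0}]' | grep tcp
python3 -m inch '[{"tx":0,"ty":-0.013,"tz":0,"rx":0,"ry":0,"rz":0},{"tx":0,"ty":0,"tz":0,"rx":0,"ry":0,"rz":0},{"tx":0,"ty":0,"tz":0,"rx":0,"ry":0,"rz":0}]' | grep tcp
python3 d.py pred 0.0495
```

```text
tcp_pos: [0.6429, 0.1465, 0.1432]
tcp_pos: [0.6367, -0.0384, 0.1432]
tcp_pos: [0.6471, -0.2207, 0.1432]
tcp_pos: [0.6477, -0.2324, 0.1429]
pred rot [ 0.0008 -0.0005 -0.0016] d(target tool) [-0.001  -0.0013  0.0934] d(cur) [-0.0011 -0.0013  0.0934] tcp [ 0.6477 -0.2324  0.1429] t 28.57 w 0.0433 gf 60.0 F [ 0.2  0.6 -1.2]
```

```bash
python3 -m inch '[{"tx":-0.001,"ty":-0.001,"tz":0.01,"rx":0,"ry":0,"rz":0},{"tx":0,"ty":0,"tz":0.025,"rx":0,"ry":0,"rz":0},{"tx":0,"ty":0,"tz":0.025,"rx":0,"ry":0,"rz":0},{"tx":0,"ty":0,"tz":0.02,"rx":0,"ry":0,"rz":0},{"tx":0,"ty":0,"tz":0.006,"rx":0,"ry":0,"rz":0}]' | egrep 'tcp|force'
python3 -m inch '[{"tx":0,"ty":0,"tz":0.004,"rx":0,"ry":0,"rz":0},{"tx":0,"ty":0,"tz":0.003,"rx":0,"ry":0,"rz":0},{"tx":0,"ty":0,"tz":0.001,"rx":0,"ry":0,"rz":0},{"tx":0,"ty":0,"tz":0,"rx":0,"ry":0,"rz":0},{"tx":0,"ty":0,"tz":0,"rx":0,"ry":0,"rz":0}]' | egrep 'tcp|force'
python3 -m inch '[{"tx":0,"ty":0,"tz":0,"rx":0,"ry":0,"rz":0},{"tx":0,"ty":0,"tz":0,"rx":0,"ry":0,"rz":0}]' | egrep 'tcp|force'
```

```text
tcp_pos: [0.6466, -0.2297, 0.0531]
force: [-0.6, -0.1, -0.9]
grip_force: 60.0
tcp_pos: [0.65, -0.2332, 0.0505]
force: [-0.8, -0.6, -0.5]
grip_force: 60.0
tcp_pos: [0.6496, -0.2333, 0.0501]
force: [0.8, 0.1, -0.7]
grip_force: 60.0
```

Lower 1 mm more, release, then retreat up and away toward the base to clear the view.

```bash
python3 -m inch '[{"tx":0,"ty":0,"tz":0.001,"rx":0,"ry":0,"rz":0},{"tx":0,"ty":0,"tz":0,"rx":0,"ry":0,"rz":0},{"tx":0,"ty":0,"tz":0,"rx":0,"ry":0,"rz":0}]' | egrep 'tcp|force'
python3 -m inch '[{"tx":0,"ty":0,"tz":0,"rx":0,"ry":0,"rz":0},{"tx":0,"ty":0,"tz":0,"rx":0,"ry":0,"rz":0},{"tx":0,"ty":0,"tz":0,"rx":0,"ry":0,"rz":0},{"tx":0,"ty":0,"tz":0,"rx":0,"ry":0,"rz":0},{"tx":0,"ty":0,"tz":0,"rx":0,"ry":0,"rz":0}]' 0.0854 | egrep 'tcp|width'
python3 -m inch '[{"tx":0,"ty":0,"tz":-0.015,"rx":0,"ry":0,"rz":0},{"tx":0,"ty":0,"tz":-0.03,"rx":0,"ry":0,"rz":0},{"tx":0,"ty":0,"tz":-0.035,"rx":0,"ry":0,"rz":0},{"tx":0,"ty":0,"tz":-0.035,"rx":0,"ry":0,"rz":0},{"tx":0,"ty":0,"tz":-0.03,"rx":0,"ry":0,"rz":0}]' | egrep 'tcp|width'
python3 -m inch '[{"tx":0,"ty":0.036,"tz":0,"rx":0,"ry":0,"rz":0},{"tx":0,"ty":0.036,"tz":0,"rx":0,"ry":0,"rz":0},{"tx":0,"ty":0.036,"tz":0,"rx":0,"ry":0,"rz":0},{"tx":0,"ty":0.036,"tz":0,"rx":0,"ry":0,"rz":0},{"tx":0,"ty":0.036,"tz":0,"rx":0,"ry":0,"rz":0}]' | egrep 'tcp'
python3 -m inch '[{"tx":0,"ty":0.036,"tz":0,"rx":0,"ry":0,"rz":0},{"tx":0,"ty":0.036,"tz":0,"rx":0,"ry":0,"rz":0},{"tx":0,"ty":0.036,"tz":0,"rx":0,"ry":0,"rz":0},{"tx":0,"ty":0.036,"tz":0,"rx":0,"ry":0,"rz":0},{"tx":0,"ty":0.036,"tz":0,"rx":0,"ry":0,"rz":0}]' | egrep 'tcp'
python3 -m inch '[{"tx":0,"ty":0.03,"tz":0,"rx":0,"ry":0,"rz":0},{"tx":0,"ty":0.02,"tz":0,"rx":0,"ry":0,"rz":0},{"tx":0,"ty":0,"tz":0,"rx":0,"ry":0,"rz":0},{"tx":0,"ty":0,"tz":0,"rx":0,"ry":0,"rz":0}]' | egrep 'tcp|clock'
python3 look.py pics/p5.png
python3 - <<'E'
from loc import *
for n in("tape","gauge"):
    L=region("top",n);print(n,[(round(l[0],2),np.round(l[2])) for l in L[:2]])
E
```

```text
tcp_pos: [0.6496, -0.2333, 0.0495]
force: [-1.3, 0.7, 6.2]
grip_force: 60.6
tcp_pos: [0.6491, -0.233, 0.0482]
width: 0.0851
tcp_pos: [0.6494, -0.2331, 0.1954]
width: 0.0854
tcp_pos: [0.6389, -0.0518, 0.1934]
tcp_pos: [0.6289, 0.1282, 0.1933]
clock: 31.82
tcp_pos: [0.6263, 0.1774, 0.1931]
tape [(0.83, array([276., 162.,  34.,  34.]))]
gauge [(0.77, array([280., 229.,  12.,  58.]))]
```

View pics/p5.png

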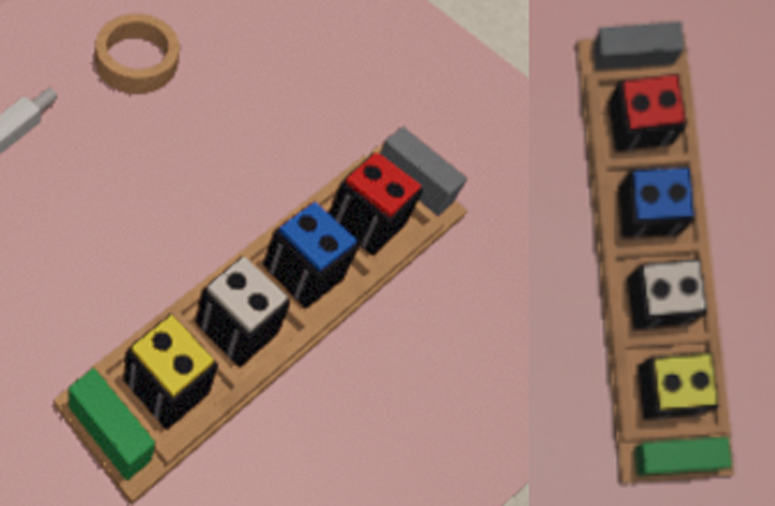

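All four housings stand flat in their pockets. From the green block they run yellow (175,370), white (245,310), blue (315,255), red (380,200). The tape and gauge have not moved.

```bash
python3 -c "
from plant import arm
print(arm.job_done())"
```

```text
the job is handed in; nothing more can be done
None
```

The job is handed in at about 32 s: from the green block the tray holds yellow, white, blue, red, each upright and flat in its own pocket, and the tape and gauge were left where they lay.

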